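# Stack the stack-nest desk bins on a home-office desk

## Robot

A 7-joint arm with a two-finger parallel gripper is mounted at the origin on the work surface. World frame = base frame: x ahead of the robot, y to its left, z up, the work surface at z = 0. Lengths are in m, angles in rad, forces in N, time in s.
With the tool pointing down it reaches from about 0.4 to 0.85 m from the base axis. Payload 10.4 kg.
Tool frame: the origin (TCP) lies at the centre of the arm's flange, where the gripper is bolted on; the fingertips stand 173 mm ahead of it and the grasp point (between the pads) lies 155 mm ahead of it; z points along the fingers, y is the line along which they close (so a half turn about z gives the same grasp; the last joint's range is limited). The gripper opens to 85 mm and grips with 20 to 120 N. Pads are 22 mm wide; open, the fingers measure 114 mm over their backs; the gripper's body (76 mm by 85 mm) begins 54 mm behind the grasp point. The pads swing forward as they close: fully open they stand 13 mm farther back than shut.
Start: joints at [-1.182, 0.332, -0.065, 1.46, 0.022, 1.35, -0.088], TCP at [0.25, 0.573, 0.405] pointing down, gripper open.
Joint ranges: [-2.6, 2.6], [-0.5, 2.12], [-1.47, 1.34], [0.16, 2.42], [-1.27, 4.41], [0.06, 2.06], [-2.6, 2.6]. Speed limits (rad/s): [2.22, 2.22, 2.79, 2.79, 3.14, 3.14, 3.14].

## Interface

Orientations are given as a unit quaternion [w, x, y, z].
In Python, from bench import monitor, imaging, order gives the robot as it stands.
- The arm moves only by the shell command python3 -m creep 'ROWS' [OPENING]. ROWS is JSON, a list of rows, each a list of 2 entries, a list of its own where there are three numbers: the shift along the world's x, y, z in m, then the turn, a rotation vector about the world's x, y, z in rad. A call has 1 to 5 rows; each row shifts and turns the commanded pose from where the row before left it; what a row does not reach is not made up. A row lasts 1/8 s, in which the tool goes at most 62.5 mm and 10.7 degrees, less where a joint would pass 70% of its speed; a pose out of reach is approached as far as the arm can. A call is refused whole if a number of a shift passes 0.0625 or a number of a turn 0.188, either way. A call with a gripper value outside its range is refused whole. OPENING is the opening in per cent of the stroke, from 0 (shut) to 100 (fully open), set as the call begins (- or left out, the last holds). The fingers move at their own pace and stop on an object; the grip force is fixed at half the most. Time passes only in rows, so rows that do not move let the fingers close. It gives the time, the measured TCP pose, the force, the opening and the grip force at its end, in the units of the state.
- monitor.get_obs(): the state, without advancing time (a new reading comes with each control period).
- imaging.camera(name): name is "scene" or "top" or "wrist"; returns a dict with "frame" (384x512x3 uint8, red, green, blue), "range_z" (384x512 float32, m along the optical axis (not along the pixel's ray), 0 where there is no reading), "K" (3x3 intrinsics, pixels), "position" and "rotation" of the camera in the world; the wrist camera has in their place "tool_from_camera" (4x4, takes a point from camera to tool coordinates, whose origin is the TCP and whose axes are the flange's). Camera axes: x right, y down, z forward; pixel columns grow to the right and rows downward; lengths in m; the calibration is good to about 2 mm. A picture is of the moment at which its call begins: read the wrist's pose just before it.
- order.finish_job(): hands the job in; it is judged then, once.
Trained networks look in a picture, given as the dict that the camera call returned (one of the last four; its "shot" number tells which), for a name from the list of things; names that differ only in an ending like _2 or _b are one class to them, and where a whole thing is asked for, a point or a joint stands for the part that bears it (a point fixed in the world has none). Each returns a list of dicts, best first, with "conf" (0 to 1); they miss things now and then, are a little off and sometimes report something else, mostly with a low value. They report only what shows in the picture. A call takes as long as a camera call. They do not tell look-alikes from the thing itself.
- imaging.look_for(thing, picture): "bbox" ([left, top, width, height] in pixels, round what is visible of it).
- imaging.spot_point(thing, picture): "xy" ([column, row] in pixels: a listed point, or the origin of a listed thing).
The state is a dict: "time": time; "joints": joint angles; "qvel": joint speeds; "effort": joint torques, N m; "ee_pos": TCP position; "tool_rot": TCP orientation; "wrist_force": force on the tool from outside, world axes, zero at the start; "ft_torque": the same for the moment, N m; "gripper_width": opening from 0.0 (shut) to 1.0 (fully open); "gripper_force": force on a finger pad.
Only numpy, scipy, OpenCV 4.12 (cv2) and the standard library are available. Lean on these libraries where they do the work, as an engineer would, in place of code of your own. Each camera call takes 0.05 s, during which the arm holds its last target. There are 200 camera calls.

## Task

Build one tower of the three desk bins on the blue bin where it stands: yellow on blue, and green on yellow. They are stack-nest bins, so each must have its label at the opposite end from the bin directly below it, so that its feet rest on the tabs just inside the rim instead of sinking in and nesting. Set them down gently without dropping them, fully seated and level, do not shift the blue bin, and leave the stapler, tape dispenser and sticky notes where they are.

Things in the scene. Friction and masses are not known exactly. Their poses are not given: they have to be found in the camera images.
- blue_bin: blue stack-nest desk bin, 156 long (x) x 60 wide (y) x 60 mm high, 0.16-0.3 kg, eraser inside. Origin: centre of underside, z up. Collar from z 26 to 60 mm: straight, 156 x 60 outside, opening 148 x 52; grip it across the 60 mm. Below z 26 a tub 140 x 44 mm, notched. White label on its -x end, whose rim and single middle tab are white too; two corner tabs at +x
- blue_bin_label (a point): centre of the outside of the labelled (front) end of the blue bin, 78 mm from its middle along its -x, 43 mm above its underside. Inside this end is the single tab; the tub has notches matching the tabs; tab tops are 6 mm below the rim
- yellow_bin: yellow bin, empty, 0.09-0.16 kg; shape, size, axes, label end, tabs and grip as the blue bin. Set on a bin with its label at the other end from that bin's its feet rest on the tabs: its underside 54 mm above that bin's underside, 6 mm inside the rim, 4 mm play all round. With labels at the same end it nests, only 34 mm above: wrong
- yellow_bin_label (a point): centre of the outside of the labelled (front) end of the yellow bin, 78 mm from its middle along its -x, 43 mm above its underside
- green_bin: green bin, empty, 0.09-0.16 kg; shape, size, axes, label end, tabs and grip as the blue bin, stacks like the yellow one: on top of the finished stack its underside is 108 mm above the desk
- green_bin_label (a point): centre of the outside of the labelled (front) end of the green bin, 78 mm from its middle along its -x, 43 mm above its underside
- stapler: red and black stapler, 130 x 36 x 47 mm, origin at its underside; leave alone
- tape: black desk tape dispenser, 140 x 55 x 78 mm, origin at its underside; leave alone
- notes: block of orange sticky notes, 76 x 76 x 16 mm, origin at its underside; leave alone
Mind the look-alikes: they are no part of the job. Several things have the shape of the green_bin; the one meant has the colours described above.

How it is judged:
At the end, for the whole second after the job is handed in: Yellow rests on blue, green on yellow: each 50.5 to 57.5 mm above the underside of the bin below, centred within 9 mm, label at the other end from the label below, level within 0.05 rad; blue upright on the desk within 40 mm of its start; all at rest (z of yellow_bin in the frame of blue_bin between 0.0505 and 0.0575 m and x of yellow_bin_label in the frame of blue_bin above 0.06 m and angle between each of yellow_bin, green_bin, blue_bin's own z axis and vertical below 0.05 rad and x of yellow_bin in the frame of blue_bin between -0.009 and 0.009 m and y of yellow_bin in the frame of blue_bin between -0.009 and 0.009 m and z of green_bin in the frame of yellow_bin between 0.0505 and 0.0575 m and x of green_bin_label in the frame of yellow_bin above 0.06 m and x of green_bin in the frame of yellow_bin between -0.009 and 0.009 m and y of green_bin in the frame of yellow_bin between -0.009 and 0.009 m and height (world z) of blue_bin below 0.006 m and distance of blue_bin from where it was at the start of the episode below 0.04 m and linear speed of each of blue_bin, yellow_bin, green_bin below 0.02 m/s); the robot touches nothing.
It fails at once if the stapler, tape dispenser or sticky notes are pushed more than 40 mm from their place (distance of any of stapler, tape, notes from where it was at the start of the episode above 0.04 m).
It fails at once if a bin is pressed or banged onto another with more than 40 N (contact force between yellow_bin and blue_bin above 40 N or contact force between green_bin and yellow_bin above 40 N).
It fails at once if a bin is dropped (out of the fingers and moving faster than 0.6 m/s, a fall of about 2 cm) ((contact force between the fingers and yellow_bin below 0.05 N and linear speed of yellow_bin above 0.6 m/s) or (contact force between the fingers and green_bin below 0.05 N and linear speed of green_bin above 0.6 m/s)).
It also fails if it takes over 61 s, if anything falls off the work surface, if the arm or the gripper's body presses on something with over 40 N, if the wrist force passes 120 N, or if a joint passes its speed limit or range.

## Working session

There is one attempt and no reset: what is moved stays moved. The work goes in short steps, Python scripts to look and compute and a shell command to move; the robot and the scene stay as the last step left them, time stands still between calls to the robot, and variables do not carry over. Pictures are saved under pics/ and viewed, at most 10 in all, crops included, and the job is handed in when it is done.

```bash
ls; mkdir -p pics
python3 - <<'E'
from bench import monitor, imaging
import cv2,numpy as np
print(monitor.get_obs())
a=imaging.camera("top");b=imaging.camera("scene")
for n,p in(("top",a),("scene",b)):
    cv2.imwrite(f"pics/{n}0.png",p["frame"][:,:,::-1])
    print(n,p["K"],p["position"],p["rotation"])
    for t in("blue_bin","yellow_bin","green_bin"):
        print(t,[(np.round(d["bbox"]),round(d["conf"],2)) for d in imaging.look_for(t,p)],[(np.round(d["xy"]),round(d["conf"],2)) for d in imaging.spot_point(t+"_label",p)])
    np.savez(f"{n}0.npz",**{k:p[k] for k in("frame","range_z","K","position","rotation")})
E
```

```text
pics
{'time': 0.0, 'joints': array([-1.18158755,  0.33284521, -0.06471472,  1.46100791,  0.02155907,
        1.34989971, -0.08851566]), 'qvel': array([ 0.0012596 ,  0.00116817,  0.00021596, -0.00064797, -0.0007681 ,
        0.00102741, -0.00035131]), 'effort': array([-5.97872477e-04, -6.25435281e+01,  4.89991251e-02, -3.91610241e+01,
        1.63240061e-02,  9.78315133e-03,  3.99745466e-05]), 'ee_pos': array([0.2500881 , 0.57261725, 0.40390063]), 'tool_rot': array([-1.36861792e-04,  2.04446773e-01,  9.78877408e-01, -7.20498634e-04]), 'wrist_force': array([-0.29816016,  0.56525658, -0.05411292]), 'ft_torque': array([ 0.00331469, -0.01954266, -0.02139124]), 'gripper_force': 0.0, 'gripper_width': 1.0019217605900046}
top [[414.04051358   0.         253.42641784]
 [  0.         414.04051358 187.96266463]
 [  0.           0.           1.        ]] [ 0.28816696 -0.01249125  1.06392944] [-0.08232906  0.70995684 -0.69467299  0.08131823]
blue_bin [(array([223., 156.,  22.,  62.]), 0.86)] [(array([234., 218.]), 0.88)]
yellow_bin [(array([128., 182.,  62.,  64.]), 0.73)] [(array([184., 193.]), 0.92)]
green_bin [(array([318., 186.,  55.,  67.]), 0.91), (array([123., 258.,  52.,  75.]), 0.62)] [(array([328., 191.]), 0.83), (array([164., 266.]), 0.68), (array([317., 121.]), 0.29)]
scene [[413.35565051   0.         252.15115605]
 [  0.         413.35565051 195.83963799]
 [  0.           0.           1.        ]] [ 1.02430519 -0.14949426  0.90253116] [-0.2254511   0.77778953  0.56305668 -0.16487095]
blue_bin [(array([300., 133.,  43.,  62.]), 0.26)] [(array([256., 178.]), 0.56)]
yellow_bin [(array([302., 130.,  39.,  62.]), 0.79), (array([328., 242.,  20.,  64.]), 0.39)] []
green_bin [(array([121., 182.,  59.,  56.]), 0.9), (array([284.,  85.,  26.,  48.]), 0.66)] [(array([296., 130.]), 0.85), (array([165., 226.]), 0.71)]
```

View pics/top0.png

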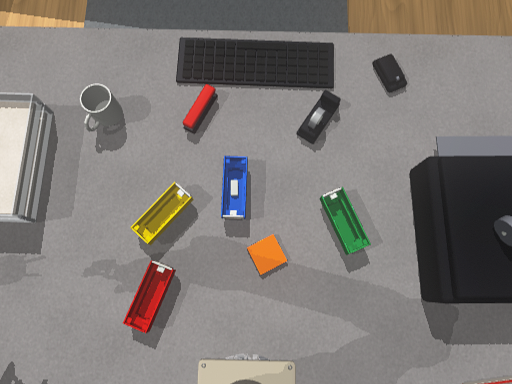

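View pics/scene0.png

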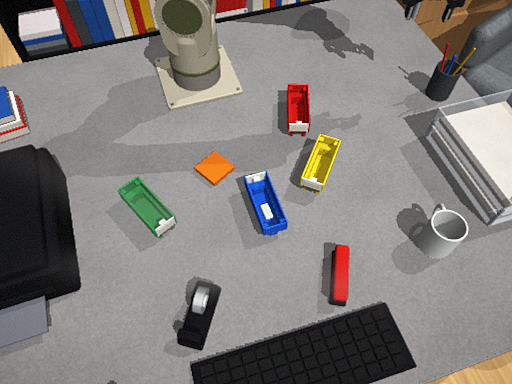

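The top view shows the blue bin at (234,187) with its label end near the robot (233,214). Yellow is at (162,212) with its label at upper right (183,190), and green at (345,220) with its label at upper left (330,192). The red bin is the look-alike. The scene view agrees with all of this.

```bash
cat > h.py <<'E'
import numpy as np,cv2
from scipy.spatial.transform import Rotation as R
def rot(q): return R.from_quat(np.roll(np.asarray(q),-1)) # wxyz
def cloud(p):
    r=p["range_z"];K=p["K"];v,u=np.mgrid[:r.shape[0],:r.shape[1]]
    c=np.stack([(u-K[0,2])/K[0,0]*r,(v-K[1,2])/K[1,1]*r,r],-1)
    Rm=np.asarray(p["rotation"]); Rm=rot(Rm).as_matrix() if Rm.ndim==1 else Rm
    return c@Rm.T+np.asarray(p["position"])
HUE={"blue":(105,130),"yellow":(22,34),"green":(45,85)}
def bin_pose(p,name,zlo=.050,zhi=.070,box=None):
    """rim points -> centre, axis angle (mod pi), size, top z, label direction"""
    P=cloud(p);h=cv2.cvtColor(p["frame"],cv2.COLOR_RGB2HSV)
    lo,hi=HUE[name];m=(h[...,0]>=lo)&(h[...,0]<=hi)&(h[...,1]>110)&(h[...,2]>40)&(p["range_z"]>0)
    m=cv2.morphologyEx(m.astype(np.uint8),cv2.MORPH_OPEN,np.ones((2,2)))
    n,l,s,_=cv2.connectedComponentsWithStats(m)
    k=1+np.argmax(s[1:,4]);m=cv2.dilate((l==k).astype(np.uint8),np.ones((9,9)))>0
    q=m&(P[...,2]>zlo)&(P[...,2]<zhi)
    X=P[q];(c,sz,a)=cv2.minAreaRect((X[:,:2]*1000).astype(np.float32))
    a=np.deg2rad(a)+(np.pi/2 if sz[1]>sz[0] else 0)
    w=q&(h[...,1]<60)&(h[...,2]>150)
    d=np.array([np.cos(a),np.sin(a)]);L=P[w][:,:2].mean(0)-np.array(c)/1000
    if L@d<0:a+=np.pi
    return dict(c=np.round(np.array(c)/1000,4),size=np.round(sorted(sz)),lab=round(np.rad2deg((a+np.pi)%(2*np.pi)-np.pi),1),top=round(np.percentile(X[:,2],60),4),off=round(abs(L@d),3),n=len(X))
E
python3 - <<'E'
from h import *
for n in("top","scene"):
    p=dict(np.load(n+"0.npz"))
    for b in HUE: print(n,b,bin_pose(p,b))
from scipy.spatial.transform import Rotation as R
t=rot([-1.36861792e-04,2.04446773e-01,9.78877408e-01,-7.20498634e-04]);print(t.as_matrix())
E
```

```text
top blue {'c': array([0.5308, 0.0403]), 'size': array([ 60., 158.]), 'lab': np.float64(179.4), 'top': np.float64(0.0596), 'off': np.float64(0.072), 'n': 393}
top yellow {'c': array([0.4617, 0.217 ]), 'size': array([ 62., 157.]), 'lab': np.float64(-40.5), 'top': np.float64(0.0594), 'off': np.float64(0.071), 'n': 491}
top green {'c': array([ 0.452 , -0.2354]), 'size': array([ 61., 155.]), 'lab': np.float64(24.6), 'top': np.float64(0.0594), 'off': np.float64(0.069), 'n': 439}
scene blue {'c': array([0.5308, 0.043 ]), 'size': array([ 61., 159.]), 'lab': np.float64(179.3), 'top': np.float64(0.0589), 'off': np.float64(0.058), 'n': 431}
scene yellow {'c': array([0.4616, 0.2195]), 'size': array([ 60., 160.]), 'lab': np.float64(-40.5), 'top': np.float64(0.0591), 'off': np.float64(0.074), 'n': 392}
scene green {'c': array([ 0.4521, -0.2325]), 'size': array([ 61., 158.]), 'lab': np.float64(24.4), 'top': np.float64(0.0589), 'off': np.float64(0.063), 'n': 456}
[[-9.16402997e-01  4.00256457e-01 -5.62549073e-04]
 [ 4.00256851e-01  9.16401996e-01 -1.35459777e-03]
 [-2.66654089e-05 -1.46652157e-03 -9.99998924e-01]]
```

```bash
python3 -m creep '[[[0.0212,-0.0354,-0.0104],[0,0,-0.0295]],[[0.0212,-0.0354,-0.0104],[0,0,-0.0295]],[[0.0212,-0.0354,-0.0104],[0,0,-0.0295]],[[0.0212,-0.0354,-0.0104],[0,0,-0.0295]],[[0.0212,-0.0354,-0.0104],[0,0,-0.0295]]]' 100
python3 -m creep '[[[0.0212,-0.0354,-0.0104],[0,0,-0.0295]],[[0.0212,-0.0354,-0.0104],[0,0,-0.0295]],[[0.0212,-0.0354,-0.0104],[0,0,-0.0295]],[[0.0212,-0.0354,-0.0104],[0,0,-0.0295]],[[0.0212,-0.0354,-0.0104],[0,0,-0.0295]]]'
python3 -m creep '[[[0,0,0],[0,0,0]],[[0,0,0],[0,0,0]]]'
python3 - <<'E'
from h import *; from bench import monitor
o=monitor.get_obs();m=rot(o["tool_rot"]).as_matrix();print(o["ee_pos"],np.rad2deg(np.arctan2(m[1,1],m[0,1])),m[:,2],o["joints"])
E
```

```text
time: 1.32
ee_pos: [0.3567, 0.3945, 0.3526]
tool_rot: [0.0, 0.277, 0.961, 0.0]
wrist_force: [1.0, -0.6, -0.4]
gripper_width: 1.003
gripper_force: 0.0
time: 1.95
ee_pos: [0.4627, 0.2176, 0.3007]
tool_rot: [0.0, 0.346, 0.938, 0.0]
wrist_force: [-0.4, -0.2, 0.4]
gripper_width: 0.998
gripper_force: 0.0
time: 2.2
ee_pos: [0.462, 0.2193, 0.3009]
tool_rot: [-0.0, 0.346, 0.938, 0.0]
wrist_force: [-0.7, 0.7, 0.5]
gripper_width: 0.998
gripper_force: 0.0
[0.46198701 0.21925594 0.30091712] 49.52629376746174 [ 8.01765020e-05  5.07996446e-04 -9.99999868e-01] [-0.72836419  0.16755391  0.21464964  1.89758948 -0.04073899  1.08024943
  0.36695529]
```

```bash
python3 -m creep '[[[0,0,-0.026],[0,0,0]],[[0,0,-0.026],[0,0,0]],[[0,-0.0005,-0.026],[0,0,0]],[[0,0,-0.018],[0,0,0]],[[0,0,-0.01],[0,0,0]]]'
python3 -m creep '[[[0,0,0],[0,0,0]],[[0,0,0],[0,0,0]],[[0,0,0],[0,0,0]],[[0,0,0],[0,0,0]],[[0,0,0],[0,0,0]]]' 0
python3 -m creep '[[[0,0,0.01],[0,0,0]],[[0,0,0.03],[0,0,0]],[[0,0,0.05],[0,0,0]],[[0,0,0.05],[0,0,0]],[[0,0,0.02],[0,0,0]]]'
python3 - <<'E'
from h import *; from bench import monitor,imaging
for n in("top","scene"):
    p=imaging.camera(n);print(n,bin_pose(p,"yellow",.18,.235),bin_pose(p,"blue"))
E
```

```text
time: 2.82
ee_pos: [0.4615, 0.2194, 0.1941]
tool_rot: [-0.0, 0.345, 0.939, -0.0]
wrist_force: [0.1, -0.4, -0.2]
gripper_width: 1.001
gripper_force: 0.0
time: 3.45
ee_pos: [0.4624, 0.2186, 0.1955]
tool_rot: [0.0, 0.346, 0.938, 0.001]
wrist_force: [-2.0, -0.1, 6.8]
gripper_width: 0.699
gripper_force: 65.7
time: 4.08
ee_pos: [0.4625, 0.2181, 0.3584]
tool_rot: [0.001, 0.346, 0.938, 0.002]
wrist_force: [-0.2, 0.5, -2.0]
gripper_width: 0.696
gripper_force: 65.0
top {'c': array([0.4943, 0.1894]), 'size': array([63., 76.]), 'lab': np.float64(-36.6), 'top': np.float64(0.2151), 'off': np.float64(0.029), 'n': 593} {'c': array([0.5304, 0.0403]), 'size': array([ 60., 158.]), 'lab': np.float64(179.4), 'top': np.float64(0.0597), 'off': np.float64(0.071), 'n': 395}
scene {'c': array([0.4708, 0.2142]), 'size': array([ 87., 140.]), 'lab': np.float64(-39.1), 'top': np.float64(0.216), 'off': np.float64(0.063), 'n': 774} {'c': array([0.5304, 0.0429]), 'size': array([ 61., 159.]), 'lab': np.float64(179.4), 'top': np.float64(0.0593), 'off': np.float64(0.058), 'n': 420}
```

```bash
python3 -m creep '[[[0.0115,-0.0295,0],[0,0,0.116]],[[0.0115,-0.0295,0],[0,0,0.116]],[[0.0115,-0.0295,0],[0,0,0.116]],[[0.0115,-0.0295,0],[0,0,0.116]],[[0.0115,-0.0295,0],[0,0,0.116]]]'
python3 -m creep '[[[0.0115,-0.0295,0],[0,0,0.116]],[[0,0,-0.03],[0,0,0]],[[0,0,-0.02],[0,0,0]],[[0,0,0],[0,0,0]],[[0,0,0],[0,0,0]]]'
python3 - <<'E'
from h import *; from bench import monitor,imaging
o=monitor.get_obs();m=rot(o["tool_rot"]).as_matrix();print(o["ee_pos"],np.rad2deg(np.arctan2(m[1,1],m[0,1])),m[:,2])
z=o["ee_pos"][2]-.195
for n in("top","scene"):
    p=imaging.camera(n);print(n,bin_pose(p,"yellow",z+.05,z+.068),bin_pose(p,"blue"))
    cv2.imwrite(f"pics/{n}1.png",p["frame"][60:300,120:400,::-1].repeat(2,0).repeat(2,1))
    np.savez(f"{n}1.npz",**{k:p[k] for k in("frame","range_z","K","position","rotation")})
E
```

```text
time: 4.8
ee_pos: [0.5195, 0.0696, 0.3534]
tool_rot: [-0.001, 0.061, 0.998, -0.0]
wrist_force: [0.1, 0.4, -0.7]
gripper_width: 0.693
gripper_force: 64.9
time: 5.42
ee_pos: [0.5312, 0.0413, 0.305]
tool_rot: [0.0, 0.005, 1.0, -0.0]
wrist_force: [-0.3, -0.9, -1.1]
gripper_width: 0.692
gripper_force: 65.0
[0.5312123  0.04125421 0.30501964] 89.38258066466894 [ 2.26497667e-06 -7.24699493e-05 -9.99999997e-01]Traceback (most recent call last):
  File "<stdin>", line 5, in <module>
  File "h.py", line 16, in bin_pose
    k=1+np.argmax(s[1:,4]);m=cv2.dilate((l==k).astype(np.uint8),np.ones((9,9)))>0
        ~~~~~~~~~^^^^^^^^^
    return _wrapfunc(a, 'argmax', axis=axis, out=out, **kwds)
    return bound(*args, **kwds)
ValueError: attempt to get argmax of an empty sequence
```

Run:
```python
from h import *; from bench import imaging,monitor
o=monitor.get_obs();z=o["ee_pos"][2]-.195
p=imaging.camera("scene");cv2.imwrite("pics/scene1.png",cv2.resize(p["frame"][60:300,140:400,::-1],None,fx=2.3,fy=2.3))
P=cloud(p);h=cv2.cvtColor(p["frame"],cv2.COLOR_RGB2HSV)
box=(abs(P[...,0]-.531)<.1)&(abs(P[...,1]-.042)<.06)
for nm,lo,hi in(("yellow",z+.05,z+.068),):
    yel=(h[...,0]>=22)&(h[...,0]<=34)&(h[...,1]>110)
    lab=(h[...,1]<60)&(h[...,2]>150)&(abs(P[...,0]-.531)>.06)
    X=P[box&(yel|lab)&(P[...,2]>lo)&(P[...,2]<hi)]
    print(z,len(X),X.min(0),X.max(0),cv2.minAreaRect((X[:,:2]*1000).astype(np.float32)),np.percentile(X[:,2],60))
    for s in(-1,1):
        e=X[(X[:,0]-.531)*s>.05]
        if len(e): print(s,len(e),e.min(0),e.max(0),np.median(e[:,2]))
try: print(bin_pose(p,"blue"))
except Exception as e: print(e)
```

```text
0.11039673805119515 337 [0.45174586 0.01165199 0.16045976] [0.61040821 0.07190411 0.17287867] ((531.1678466796875, 42.076839447021484), (59.79877471923828, 158.44940185546875), 89.51493072509766) 0.1689389825578154
-1 32 [0.45174586 0.01331922 0.16070591] [0.47104105 0.02546618 0.17193171] 0.1675916606651146
1 189 [0.58114649 0.01165199 0.16045976] [0.61040821 0.07144172 0.17243179] 0.16706146417661039
index -1 is out of bounds for axis 0 with size 0h.py:21: RuntimeWarning: Mean of empty slice.
  d=np.array([np.cos(a),np.sin(a)]);L=P[w][:,:2].mean(0)-np.array(c)/1000
  ret = um.true_divide(
```

View pics/scene1.png

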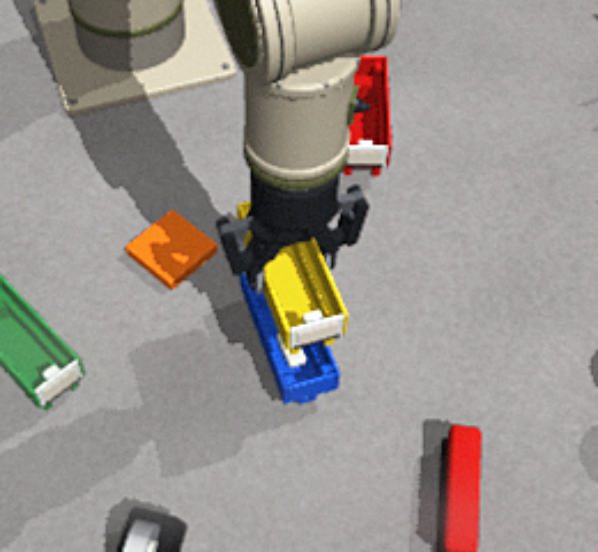

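The picture shows yellow held over blue with its label at the far end (316,330), opposite blue's. The offset is under 1 mm, so I'm lowering it.

```bash
python3 -m creep '[[[-0.0004,0.0008,-0.015],[0,0,0]],[[0,0,-0.018],[0,0,0]],[[0,0,-0.012],[0,0,0]],[[0,0,-0.004],[0,0,0]],[[0,0,0],[0,0,0]]]'
for i in 1; do python3 -m creep '[[[0,0,-0.002],[0,0,0]],[[0,0,-0.001],[0,0,0]],[[0,0,-0.001],[0,0,0]],[[0,0,0],[0,0,0]]]'; done
python3 -m creep '[[[0,0,-0.001],[0,0,0]],[[0,0,-0.001],[0,0,0]],[[0,0,0],[0,0,0]]]'
```

```text
time: 6.15
ee_pos: [0.5308, 0.042, 0.2555]
tool_rot: [-0.0, 0.005, 1.0, -0.0]
wrist_force: [-0.8, -0.3, -0.9]
gripper_width: 0.693
gripper_force: 65.0
time: 6.65
ee_pos: [0.5307, 0.042, 0.2517]
tool_rot: [-0.0, 0.005, 1.0, 0.0]
wrist_force: [0.4, -0.1, -1.2]
gripper_width: 0.69
gripper_force: 65.0
time: 7.02
ee_pos: [0.5307, 0.0421, 0.2497]
tool_rot: [-0.0, 0.005, 1.0, 0.0]
wrist_force: [0.2, -0.7, -1.9]
gripper_width: 0.697
gripper_force: 65.0
```

```bash
python3 -m creep '[[[0,0,-0.0008],[0,0,0]],[[0,0,0],[0,0,0]]]'
python3 -m creep '[[[0,0,-0.0007],[0,0,0]],[[0,0,0],[0,0,0]]]'
```

```text
time: 7.28
ee_pos: [0.5308, 0.042, 0.2495]
tool_rot: [-0.0, 0.005, 1.0, 0.0]
wrist_force: [-4.1, 0.1, 5.9]
gripper_width: 0.694
gripper_force: 66.1
time: 7.52
ee_pos: [0.5308, 0.0419, 0.2495]
tool_rot: [0.0, 0.005, 1.0, 0.0]
wrist_force: [-6.8, -1.4, 14.6]
gripper_width: 0.693
gripper_force: 67.1
```

Contact came at the expected height, so I'll ease off, release and rise.

```bash
python3 -m creep '[[[0,0,0.001],[0,0,0]],[[0,0,0],[0,0,0]]]'
python3 -m creep '[[[0,0,0],[0,0,0]],[[0,0,0],[0,0,0]],[[0,0,0],[0,0,0]],[[0,0,0],[0,0,0]]]' 100
python3 -m creep '[[[0,0,0.02],[0,0,0]],[[0,0,0.03],[0,0,0]],[[0,0,0.04],[0,0,0]],[[0,0,0.04],[0,0,0]]]'
python3 -m creep '[[[0,-0.0275,0],[0,0,-0.178]],[[0,-0.0275,0],[0,0,-0.178]],[[0,-0.0275,0],[0,0,-0.178]],[[0,-0.0275,0],[0,0,-0.178]],[[0,-0.0275,0],[0,0,-0.178]]]'
python3 -m creep '[[[-0.0158,-0.0275,0],[0,0,-0.178]],[[-0.0158,-0.0275,0],[0,0,-0.178]],[[-0.0158,-0.0275,-0.01],[0,0,-0.178]],[[-0.0158,-0.0275,-0.02],[0,0,-0.178]],[[-0.0158,-0.0275,-0.03],[0,0,-0.178]]]'
python3 - <<'E'
from h import *; from bench import monitor,imaging
o=monitor.get_obs();m=rot(o["tool_rot"]).as_matrix();print(o["ee_pos"],np.rad2deg(np.arctan2(m[1,1],m[0,1])),m[:,2],o["joints"])
for n in("top","scene"):
    p=imaging.camera(n)
    for f in(lambda:bin_pose(p,"yellow",.104,.124),lambda:bin_pose(p,"green")):
        try: print(n,f())
        except Exception as e: print(n,e)
E
```

```text
time: 7.78
ee_pos: [0.5309, 0.0421, 0.2495]
tool_rot: [0.0, 0.005, 1.0, 0.0]
wrist_force: [-1.3, 0.2, 3.2]
gripper_width: 0.693
gripper_force: 65.5
time: 8.28
ee_pos: [0.5308, 0.0421, 0.2492]
tool_rot: [-0.0, 0.005, 1.0, 0.0]
wrist_force: [-0.3, 0.3, 0.9]
gripper_width: 0.998
gripper_force: 0.0
time: 8.78
ee_pos: [0.5306, 0.042, 0.3804]
tool_rot: [-0.0, 0.005, 1.0, 0.0]
wrist_force: [0.2, 1.8, 0.0]
gripper_width: 0.998
gripper_force: 0.0
time: 9.4
ee_pos: [0.5306, -0.0963, 0.3793]
tool_rot: [0.0, 0.438, 0.899, 0.0]
wrist_force: [-1.4, -0.1, 0.5]
gripper_width: 1.001
gripper_force: 0.0
time: 10.02
ee_pos: [0.4514, -0.2339, 0.3193]
tool_rot: [0.001, 0.782, 0.623, 0.001]
wrist_force: [0.4, 0.3, -0.4]
gripper_width: 0.996
gripper_force: 0.0
[ 0.45138763 -0.23387115  0.31930135] -12.932262014236093 [ 2.18088513e-03 -1.63558303e-04 -9.99997608e-01] [-0.2486352   0.15664955  0.69862076  1.9063232  -0.11283969  1.11538663
  0.26780878]
top {'c': array([0.5297, 0.0411]), 'size': array([ 60., 156.]), 'lab': np.float64(-0.6), 'top': np.float64(0.114), 'off': np.float64(0.07), 'n': 407}
top {'c': array([ 0.464 , -0.2292]), 'size': array([ 60., 127.]), 'lab': np.float64(24.2), 'top': np.float64(0.0593), 'off': np.float64(0.056), 'n': 233}
scene {'c': array([0.5307, 0.0432]), 'size': array([ 60., 159.]), 'lab': np.float64(-0.5), 'top': np.float64(0.1128), 'off': np.float64(0.071), 'n': 536}
scene {'c': array([ 0.4525, -0.2325]), 'size': array([ 60., 159.]), 'lab': np.float64(24.5), 'top': np.float64(0.0593), 'off': np.float64(0.061), 'n': 363}
```

```bash
python3 -m creep '[[[0,0,-0.004],[0,0,-0.1836]],[[0,0,0],[0,0,-0.1836]],[[0,0,0],[0,0,-0.1836]],[[0,0,0],[0,0,-0.1836]],[[0,0,0],[0,0,-0.1836]]]'
python3 -m creep '[[[0,0,0],[0,0,0]],[[0,0,0],[0,0,0]]]'
python3 - <<'E'
from h import *; from bench import monitor,imaging
o=monitor.get_obs();m=rot(o["tool_rot"]).as_matrix();print(o["ee_pos"],np.rad2deg(np.arctan2(m[1,1],m[0,1])),m[:,2],o["joints"])
E
```

```text
time: 10.75
ee_pos: [0.4523, -0.2324, 0.3157]
tool_rot: [0.0, 0.977, 0.213, 0.0]
wrist_force: [0.1, -0.2, 0.2]
gripper_width: 1.001
gripper_force: 0.0
time: 11.0
ee_pos: [0.452, -0.2327, 0.3154]
tool_rot: [0.0, 0.976, 0.217, 0.0]
wrist_force: [0.9, -0.4, 0.8]
gripper_width: 1.002
gripper_force: 0.0
[ 0.45198299 -0.2326509   0.3154458 ] -64.89715231253155 [ 3.15049798e-04 -1.42664392e-05 -9.99999950e-01] [-0.33857387  0.17412063  0.80013139  1.91327437 -0.1393557   1.10999036
 -0.61647302]
```

```bash
python3 -m creep '[[[0,-0.001,-0.03],[0,0,-0.01]],[[0,0,-0.035],[0,0,0]],[[0,0,-0.03],[0,0,0]],[[0,0,-0.018],[0,0,0]],[[0,0,-0.0075],[0,0,0]]]'
python3 -m creep '[[[0,0,0],[0,0,0]],[[0,0,0],[0,0,0]],[[0,0,0],[0,0,0]],[[0,0,0],[0,0,0]],[[0,0,0],[0,0,0]]]' 0
python3 - <<'E'
from bench import monitor
print(monitor.get_obs()["ee_pos"])
E
python3 -m creep '[[[0,0,0.01],[0,0,0]],[[0,0,0.03],[0,0,0]],[[0,0,0.05],[0,0,0]],[[0,0,0.05],[0,0,0]],[[0,0,0.02],[0,0,0]]]'
```

```text
time: 11.62
ee_pos: [0.4517, -0.2339, 0.1942]
tool_rot: [-0.0, 0.978, 0.211, -0.0]
wrist_force: [0.1, -0.4, 0.3]
gripper_width: 1.0
gripper_force: 0.0
time: 12.25
ee_pos: [0.4522, -0.2342, 0.1958]
tool_rot: [0.0, 0.978, 0.21, 0.001]
wrist_force: [-1.5, -0.3, 7.3]
gripper_width: 0.697
gripper_force: 65.2
[ 0.45220883 -0.23421274  0.19575609]
time: 12.88
ee_pos: [0.4518, -0.2345, 0.358]
tool_rot: [0.001, 0.978, 0.21, 0.002]
wrist_force: [0.6, 1.0, -2.1]
gripper_width: 0.695
gripper_force: 64.9
```

```bash
python3 -m creep '[[[0.0049,0.0173,0.01],[0,0,0.169]],[[0.0049,0.0173,0.01],[0,0,0.169]],[[0.0049,0.0173,0],[0,0,0.169]],[[0.0049,0.0173,0],[0,0,0.169]],[[0.0049,0.0173,0],[0,0,0.169]]]'
python3 -m creep '[[[0.0049,0.0173,0],[0,0,0.169]],[[0.0049,0.0173,0],[0,0,0.169]],[[0.0049,0.0173,0],[0,0,0.169]],[[0.0049,0.0173,0],[0,0,0.169]],[[0.0049,0.0173,0],[0,0,0.169]]]'
python3 -m creep '[[[0.0049,0.0173,0],[0,0,0.169]],[[0.0049,0.0173,0],[0,0,0.169]],[[0.0049,0.0173,0],[0,0,0.169]],[[0.0049,0.0173,0],[0,0,0.169]],[[0.0049,0.0173,0],[0,0,0.169]]]'
python3 -m creep '[[[0.0049,0.0173,0],[0,0,0.169]],[[0,0,0],[0,0,0]],[[0,0,0],[0,0,0]]]'
python3 - <<'E'
from h import *; from bench import imaging,monitor
o=monitor.get_obs();z=o["ee_pos"][2]-.195
m=rot(o["tool_rot"]).as_matrix();print(o["ee_pos"],np.rad2deg(np.arctan2(m[1,1],m[0,1])),m[:,2],o["joints"])
p=imaging.camera("scene");cv2.imwrite("pics/scene2.png",cv2.resize(p["frame"][60:300,140:400,::-1],None,fx=2.3,fy=2.3))
P=cloud(p);h=cv2.cvtColor(p["frame"],cv2.COLOR_RGB2HSV)
box=(abs(P[...,0]-.531)<.1)&(abs(P[...,1]-.042)<.06)
g=(h[...,0]>=45)&(h[...,0]<=85)&(h[...,1]>110)
X=P[box&g&(P[...,2]>z+.05)&(P[...,2]<z+.068)]
print(z,len(X),X.min(0),X.max(0),cv2.minAreaRect((X[:,:2]*1000).astype(np.float32)),np.percentile(X[:,2],60))
E
```

```text
time: 13.5
ee_pos: [0.476, -0.1471, 0.3753]
tool_rot: [0.0, 0.804, 0.594, 0.0]
wrist_force: [0.0, 0.8, -1.3]
gripper_width: 0.694
gripper_force: 64.7
time: 14.12
ee_pos: [0.5006, -0.0606, 0.3753]
tool_rot: [0.0, 0.49, 0.872, 0.0]
wrist_force: [-0.3, -0.1, -2.1]
gripper_width: 0.697
gripper_force: 64.7
time: 14.75
ee_pos: [0.5252, 0.0259, 0.3753]
tool_rot: [0.0, 0.089, 0.996, -0.0]
wrist_force: [-0.3, -0.2, -1.6]
gripper_width: 0.697
gripper_force: 64.7
time: 15.12
ee_pos: [0.5299, 0.0419, 0.375]
tool_rot: [0.0, 0.01, 1.0, -0.0]
wrist_force: [0.6, -0.4, -1.2]
gripper_width: 0.694
gripper_force: 64.7
[0.52993635 0.04187894 0.37501154] 88.88528837532972 [ 1.06283225e-04 -3.45151035e-04 -9.99999935e-01] [-0.57279689  0.14411047  0.44961525  1.77172296 -0.06565464  1.24051281
  1.44541001]
0.18001154138810121 369 [0.45622327 0.01173374 0.23016931] [0.61051033 0.07177213 0.24221832] ((533.7866821289062, 42.266815185546875), (58.99568557739258, 154.06332397460938), 88.93287658691406) 0.23831729135696242
```

View pics/scene2.png

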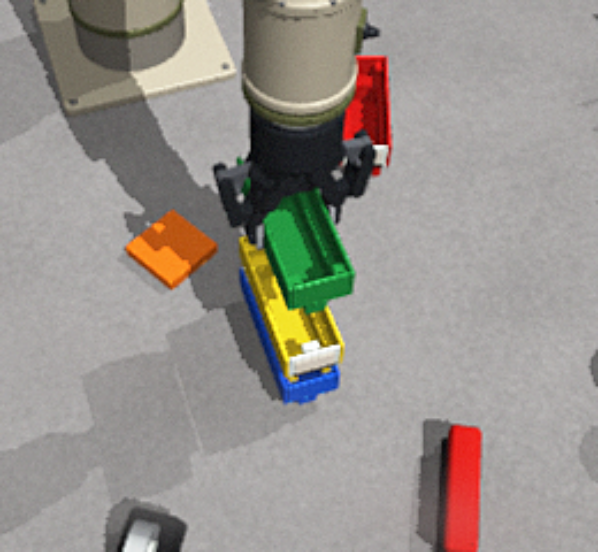

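Green is held with its plain end far (318,290), so its label is toward the robot, opposite yellow's. The measured offset is under 1 mm and 0.5°, so I'm correcting that and lowering.

```bash
python3 -m creep '[[[-0.0006,0.0009,-0.015],[0,0,0.009]],[[0,0,-0.022],[0,0,0]],[[0,0,-0.018],[0,0,0]],[[0,0,-0.008],[0,0,0]],[[0,0,-0.003],[0,0,0]]]'
python3 -m creep '[[[0,0,-0.001],[0,0,0]],[[0,0,-0.001],[0,0,0]],[[0,0,-0.001],[0,0,0]],[[0,0,0],[0,0,0]]]'
python3 -m creep '[[[0,0,-0.001],[0,0,0]],[[0,0,0],[0,0,0]]]'
```

```text
time: 15.8
ee_pos: [0.5295, 0.0437, 0.3083]
tool_rot: [-0.0, 0.003, 1.0, -0.0]
wrist_force: [0.1, -1.1, -1.4]
gripper_width: 0.69
gripper_force: 64.7
time: 16.3
ee_pos: [0.5296, 0.0438, 0.3059]
tool_rot: [0.0, 0.003, 1.0, 0.0]
wrist_force: [0.4, 0.1, -0.9]
gripper_width: 0.694
gripper_force: 64.7
time: 16.55
ee_pos: [0.5295, 0.0438, 0.3047]
tool_rot: [-0.0, 0.003, 1.0, 0.0]
wrist_force: [-0.2, 0.1, -2.0]
gripper_width: 0.694
gripper_force: 64.7
```

```bash
python3 -m creep '[[[0.0003,-0.001,0],[0,0,-0.004]],[[0,0,-0.0008],[0,0,0]],[[0,0,0],[0,0,0]]]'
python3 -m creep '[[[0,0,-0.0008],[0,0,0]],[[0,0,0],[0,0,0]]]'
```

```text
time: 16.92
ee_pos: [0.5298, 0.0428, 0.3039]
tool_rot: [-0.0, 0.005, 1.0, 0.0]
wrist_force: [0.1, 0.4, -0.8]
gripper_width: 0.691
gripper_force: 64.7
time: 17.18
ee_pos: [0.5299, 0.0427, 0.3037]
tool_rot: [0.0, 0.005, 1.0, 0.0]
wrist_force: [-3.1, -0.3, 5.3]
gripper_width: 0.695
gripper_force: 65.8
```

Contact again came at the expected height. One more small step, then release and rise clear.

```bash
python3 -m creep '[[[0,0,-0.0005],[0,0,0]],[[0,0,0],[0,0,0]]]'
python3 -m creep '[[[0,0,0.0008],[0,0,0]],[[0,0,0],[0,0,0]]]'
python3 -m creep '[[[0,0,0],[0,0,0]],[[0,0,0],[0,0,0]],[[0,0,0],[0,0,0]],[[0,0,0],[0,0,0]]]' 100
python3 -m creep '[[[0,0,0.02],[0,0,0]],[[0,0,0.03],[0,0,0]],[[0,0,0.04],[0,0,0]],[[0,0,0.04],[0,0,0]]]'
python3 -m creep '[[[-0.02,0.05,0],[0,0,0]],[[-0.02,0.05,0],[0,0,0]],[[-0.02,0.05,0],[0,0,0]],[[-0.02,0.05,0],[0,0,0]],[[0,0,0],[0,0,0]]]'
python3 - <<'E'
from h import *; from bench import monitor,imaging
p=imaging.camera("scene");cv2.imwrite("pics/scene3.png",cv2.resize(p["frame"][60:300,140:400,::-1],None,fx=2.3,fy=2.3))
print(bin_pose(p,"green",.158,.178))
p=imaging.camera("top");print(bin_pose(p,"green",.158,.178))
E
```

```text
time: 17.42
ee_pos: [0.5299, 0.0427, 0.3037]
tool_rot: [0.0, 0.005, 1.0, 0.0]
wrist_force: [-5.3, -0.8, 10.7]
gripper_width: 0.691
gripper_force: 66.3
time: 17.68
ee_pos: [0.5299, 0.0428, 0.3037]
tool_rot: [0.0, 0.005, 1.0, 0.0]
wrist_force: [-1.6, -0.3, 5.2]
gripper_width: 0.692
gripper_force: 65.2
time: 18.18
ee_pos: [0.5299, 0.0428, 0.3034]
tool_rot: [-0.0, 0.005, 1.0, 0.0]
wrist_force: [-0.2, 0.1, -0.2]
gripper_width: 0.998
gripper_force: 0.0
time: 18.68
ee_pos: [0.5297, 0.0427, 0.4347]
tool_rot: [-0.0, 0.005, 1.0, 0.0]
wrist_force: [0.2, 0.4, -0.6]
gripper_width: 1.001
gripper_force: 0.0
time: 19.3
ee_pos: [0.4478, 0.2469, 0.4332]
tool_rot: [-0.0, 0.001, 1.0, 0.0]
wrist_force: [0.3, -1.2, -0.3]
gripper_width: 1.001
gripper_force: 0.0
{'c': array([0.5325, 0.0441]), 'size': array([ 61., 158.]), 'lab': np.float64(179.8), 'top': np.float64(0.1671), 'off': np.float64(0.048), 'n': 484}
{'c': array([0.531 , 0.0417]), 'size': array([ 60., 158.]), 'lab': np.float64(179.7), 'top': np.float64(0.1679), 'off': np.float64(0.06), 'n': 497}
```

View pics/scene3.png

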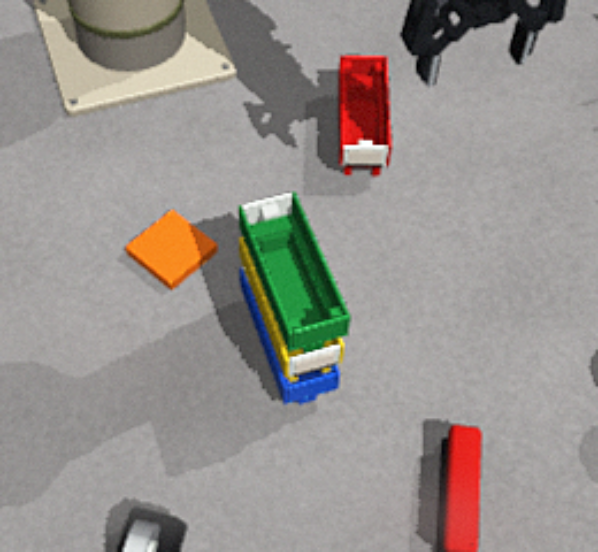

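The tower stands with alternating labels: green's near at (268,208) and yellow's far at (315,358). The green rim is at 0.168 m and centred within about 2 mm, and the arm is clear.

```bash
python3 -c "
from bench import order;print(order.finish_job())"
```

```text
the job is handed in; nothing more can be done
None
```

The tower is built and handed in at about 19 s of the 61 s allowed: yellow sits on blue and green on yellow with labels alternating, each seated at the expected height and centred within about 2 mm; the judge's verdict was not shown.

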